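# Lay out the desk set on its mat

### The arm

A 6-joint arm with a two-finger parallel gripper is mounted at the origin on the work surface. World frame = base frame: x ahead of the robot, y to its left, z up, the work surface at z = 0. Lengths are in m, angles in degrees, forces in N, time in s.
With the tool pointing down it reaches from about 0.4 to 0.825 m from the base axis. Payload 7 kg.
Tool frame: the origin (TCP) lies midway between the tips of the shut fingers; the grasp point (between the pads) lies 19 mm behind it; z points along the fingers, y is the line along which they close (so a half turn about z gives the same grasp; the last joint's range is limited). The gripper opens to 88 mm and grips with 3 to 60 N. Pads are 19 mm wide; open, the fingers measure 130 mm over their backs; the gripper's body (78 mm by 193 mm) begins 47 mm behind the grasp point.
Start: joints at [81.366, 20.546, 0.682, 0, -70.136, -16.507], TCP at [0.287, 0.611, 0.227] pointing down, gripper open.
Joint ranges: [-176.03, 176.03], [-82.01, 121.73], [-58.28, 71.71], [-173.87, 95.51], [-174.79, -0.11], [-173.66, 173.66]. Speed limits (degrees/s): [136.94, 136.94, 172.46, 180, 180, 180].

### API

Orientations are given as [roll, pitch, yaw] about the fixed x, y, z axes, in that order (R = Rz(yaw) Ry(pitch) Rx(roll)).
In Python, from plant import ctrl gives the robot as it stands. The module is installed in compiled form; this text tells all that it offers.
- The arm moves only by the tool send_rows, never from a script. Its argument "plan" is a list that holds one entry, the list of rows, each a list of 6 numbers: the shift along the tool's x, y, z in cm, then the turn, a rotation vector about the tool's x, y, z in degrees. A call has 1 to 8 rows; each row is the pose to reach, as a shift and turn from the pose commanded when the call began, along the tool's axes at that moment; what a row does not reach only later rows make up. A row lasts 1/12 s, in which the tool goes at most 41.7 mm and 7.16 degrees, less where a joint would pass 70% of its speed; a pose out of reach is approached as far as the arm can. A call with a gripper value outside its range is refused whole. "fingers" is the opening, from 0 (shut) to 1 (fully open), set as the call begins (left out, the last holds). The fingers move at their own pace and stop on an object; the grip force is fixed at half the most. Time passes only in rows, so rows that repeat a pose let the fingers close. It gives the time, the measured TCP pose, the force, the opening and the grip force at its end, in the units of the state.
- ctrl.get_obs(): the state, without advancing time (a new reading comes with each control period).
- ctrl.snapshot(name): name is "scene" or "top" or "wrist"; returns a dict with "img" (384x512x3 uint8, red, green, blue), "K" (3x3 intrinsics, pixels), "k1" (the pictures are not rectified: a ray, as slopes to the right and down, at radius r is drawn at 1 + k1 r^2 times it, then the intrinsics apply), "pose" (4x4, takes a point from camera to world coordinates). Camera axes: x right, y down, z forward; pixel columns grow to the right and rows downward; lengths in m; the calibration is good to about 2 mm. A picture is of the moment at which its call begins. There is no depth.
- ctrl.close_job(): hands the job in; it is judged then, once.
The state is a dict: "clock": time; "joint_pos": joint angles; "qvel": joint speeds; "tau": joint torques, N m; "tool_pos": TCP position; "orientation": TCP orientation; "force": force on the tool from outside, world axes, zero at the start; "moment": the same for the moment, N m; "opening": finger opening in m; "gripper_force": force on a finger pad.
Only numpy, scipy, OpenCV 4.12 (cv2) and the standard library are available. Lean on these libraries where they do the work, as an engineer would, in place of code of your own. Each camera call takes 0.05 s, during which the arm holds its last target. There are 200 camera calls.

### The job

Dress the desk for a photograph: on the grey mat, stand the potted cactus in the middle of the cork coaster and the amber candle in the middle of the black coaster, set the dark wooden box on the mat midway between the two, in line with them and with its long side along the row, and put the blue ceramic paperweight on top of the box, in the middle of its lid. Keep the cactus, the candle and the paperweight upright all the time, and leave the mouse, the stapler and the tape roll where they are. The candle begins on the cork coaster, so it has to move before the cactus can go there.

Things in the scene. Friction and masses are not known exactly. Their poses are not given: they have to be found in the camera images.
- cactus: small round green cactus in a white ceramic pot, loose, about 0.2 kg. Pot: radius 30 mm (straight upright side from 12 to 55 mm height, foot radius 25 mm), 55 mm high; the cactus, radius 23 mm, rises to 82 mm in all. Origin: centre of the underside; z up.
- candle: candle in an amber glass jar with a paper label and black lid, closed, loose, about 0.25 kg; radius 30 mm, 75 mm high, straight-sided up to about 50 mm height. It starts standing on the cork coaster. Origin: centre of the underside; z up.
- box: dark brown wooden keepsake box, closed (the lid does not open), loose, about 0.25 kg, with a black lid seam and a small brass clasp on one long side (1 mm proud); 60 mm (x) by 90 mm (y) by 40 mm high, flat top. Origin: centre of the underside; x across it (short way), y along its long side, z up.
- weight: blue ceramic paperweight, a low round piece with a domed top, loose, about 0.3 kg; radius 21 mm, upright side up to 22 mm height, 33 mm high in all. Origin: centre of the flat underside; z up.
- cork_coaster: round light-brown cork coaster, fixed on the mat, radius 42 mm, 5 mm thick, its top 8 mm above the desk. Origin: centre of its underside (3 mm above the desk). Place for the cactus.
- black_coaster: round black coaster, fixed on the mat, radius 42 mm, 5 mm thick, its top 8 mm above the desk. Origin: centre of its underside (3 mm above the desk). Place for the candle.
- mat: grey felt mat, fixed on the desk, 100 mm (x) by 370 mm (y), 3 mm thick. Origin: centre of its underside, on the desk; y runs along the row, x across it. The coasters are on its middle line, one 125 mm to each side of its centre; which one is on which side changes.
- mouse: white computer mouse, loose bystander, 100 (x) by 58 by 31 mm high. Origin: centre of the underside.
- stapler: black and red stapler, loose bystander, 120 (x) by 36 by 39 mm high. Origin: centre of the underside.
- tape: yellow roll of tape lying flat, loose bystander, radius 36 mm, 20 mm high. Origin: centre of the underside.

How it is judged:
By the outcome, as a careful person would: the job done as asked, in the order asked, and still so for the second after the job is handed in, with the robot touching nothing.
It also fails if it takes over 109 s, if anything falls off the work surface, if the arm or the gripper's body presses on something with over 40 N, if the wrist force passes 120 N, or if a joint passes its speed limit or range.

## Working session

There is one attempt and no reset: what is moved stays moved. The work goes in short steps, Python scripts to look and compute and a tool call to move; the robot and the scene stay as the last step left them, time stands still between calls to the robot, and variables do not carry over. Pictures are saved under pics/ and viewed, at most 14 in all, crops included, and the job is handed in when it is done.

Besides the shell and the picture viewer there is one more tool, called by a JSON object that holds its "method" and its "body", one argument or row to a line. send_rows: Moves the arm, as the interface text tells. Its arguments: {"type":"object","properties":{"plan":{"type":"array","items":{"type":"array","items":{"type":"array","items":{"type":"number"}}}},"fingers":{"type":"number"}},"required":["plan"]}

```bash
mkdir -p pics
cat > h.py <<'E'
import numpy as np, cv2
from plant import ctrl
def snap(n,f):
    s=ctrl.snapshot(n); cv2.imwrite('pics/'+f+'.png',s['img'][:,:,::-1]); np.savez('pics/'+f+'.npz',**s); return s
def load(f): return np.load('pics/'+f+'.npz')
def ray(s,u,v):
    K=s['K'];k=float(s['k1'])
    d=cv2.undistortPoints(np.array([[[u,v]]],float),K,np.array([k,0,0,0.]))[0,0]
    P=s['pose']; r=P[:3,:3]@[d[0],d[1],1]; return P[:3,3],r/np.linalg.norm(r)
def atz(s,u,v,z):
    o,r=ray(s,u,v); return o+r*(z-o[2])/r[2]
def tri(*obs):
    A=np.zeros((3,3));b=np.zeros(3)
    L=[ray(*o) for o in obs]
    for o,r in L:
        M=np.eye(3)-np.outer(r,r);A+=M;b+=M@o
    x=np.linalg.solve(A,b); return x,[np.linalg.norm(np.cross(x-o,r)) for o,r in L]
def proj(s,p):
    P=s['pose'];c=P[:3,:3].T@(np.asarray(p)-P[:3,3]);x=c[:2]/c[2];x=x*(1+float(s['k1'])*(x@x));return s['K'][:2,:2]@x+s['K'][:2,2]
E
python3 - <<'E'
from h import *
np.set_printoptions(precision=4,suppress=True)
for n in('scene','top','wrist'):
    s=snap(n,n+'0');print(n,s['pose'],s['K'][0],s['k1'])
o=ctrl.get_obs();print(o)
a=[cv2.imread(f'pics/{n}0.png') for n in('top','scene')]
E
```

```text
scene [[-0.2753  0.5683 -0.7754  1.3796]
 [ 0.9614  0.1636 -0.2214  0.2504]
 [ 0.001  -0.8064 -0.5914  0.6753]
 [ 0.      0.      0.      1.    ]] [435.4663   0.     258.4172] 0.05304768178334233
top [[-0.0063 -0.9954  0.0955  0.4492]
 [-0.9999  0.0053 -0.0106  0.0229]
 [ 0.01   -0.0955 -0.9954  1.143 ]
 [ 0.      0.      0.      1.    ]] [463.8649   0.     250.9693] -0.06991680005112538
wrist [[-0.4244 -0.8774 -0.2238  0.3454]
 [-0.9055  0.4114  0.1041  0.583 ]
 [ 0.0007  0.2468 -0.9691  0.3834]
 [ 0.      0.      0.      1.    ]] [299.9792   0.     259.0171] -0.06882267110062498
{'clock': 0.15, 'joint_pos': array([ 81.3652,  20.5815,   0.6489,  -0.0135, -70.135 , -16.5061]), 'qvel': array([-0.0332, -0.2285,  0.0746,  0.0493, -0.051 ,  0.0151]), 'tau': array([  0.0007, -58.3275,  29.3293,   7.0012,   0.0088,  -0.0001]), 'tool_pos': array([0.2867, 0.6107, 0.2259]), 'orientation': array([179.9315,  -0.007 , -25.1455]), 'force': array([-0.6303,  0.2479,  0.9575]), 'moment': array([ 0.0611, -0.0536,  0.0317]), 'gripper_force': 0.0, 'opening': 0.08781590352501521}
```

View pics/top0.png

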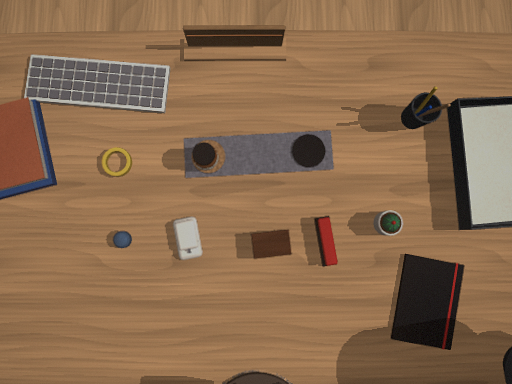

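View pics/scene0.png

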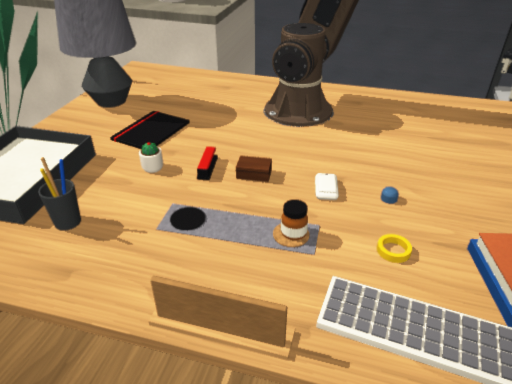

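The top view shows the candle at about (205,155) on cork (208,156), the black coaster at (308,151), box (271,244), cactus (390,223) and weight (122,240). The mat corners are near (184,138), (331,131), (333,171) and (185,178). The scene view shows the same layout, with the path clear.

```bash
cat >> h.py <<'E'
def wrap(a): return (a+180)%360-180
def to(x,y,z,yaw):
    "shift (cm) and turn (deg) in tool axes from the measured pose to a tool-down target"
    from scipy.spatial.transform import Rotation as R
    o=ctrl.get_obs(); Rm=R.from_euler('xyz',o['orientation'],degrees=True)
    Rt=R.from_euler('xyz',[180,0,yaw],degrees=True)
    d=Rm.inv().apply(np.array([x,y,z])-o['tool_pos'])*100
    print('shift',d.round(2),'turn',(Rm.inv()*Rt).as_rotvec(degrees=True).round(2))
E
python3 - <<'E'
from h import *
np.set_printoptions(precision=4,suppress=True)
t=load('top0');s=load('scene0')
c=np.array([atz(t,*p,.003) for p in[(184,138),(331,131),(333,171),(185,178)]])
print('mat',c,c.mean(0),[np.linalg.norm(c[i]-c[i-1]) for i in range(4)])
print('black top',tri((t,308.5,151),(s,187.5,218)))
print('cork',atz(t,208,156,.008))
print('candle lid',tri((t,205,154),(s,294.5,207)))
print('box top',tri((t,271,243.5),(s,254,164)))
print('cactus',tri((t,390,222),(s,150,150)),'weight',tri((t,122,239.5),(s,390,195)))
m=c.mean(0); to(m[0]-.08,m[1]+.03,.30,-90)
E
```

```text
mat [[ 0.6876  0.1772  0.003 ]
 [ 0.704  -0.1912  0.003 ]
 [ 0.6027 -0.1936  0.003 ]
 [ 0.587   0.1739  0.003 ]] [ 0.6453 -0.0084  0.003 ] [np.float64(0.10069290356350882), np.float64(0.3687642785792486), np.float64(0.10139088482022621), np.float64(0.367854840454813)]
black top (array([ 0.6535, -0.1336,  0.002 ]), [np.float64(0.00011211288769228708), np.float64(0.00011211288769234636)])
cork [0.6409 0.1167 0.008 ]
candle lid (array([0.6339, 0.1192, 0.0763]), [np.float64(0.0011390831848252913), np.float64(0.0011390831848252562)])
box top (array([ 0.4251, -0.0353,  0.032 ]), [np.float64(0.0005459061265568692), np.float64(0.0005459061265568776)])
cactus (array([ 0.4736, -0.3162,  0.0569]), [np.float64(9.828391300524174e-05), np.float64(9.82839130052745e-05)]) weight (array([0.436 , 0.3268, 0.0097]), [np.float64(0.0007512347225788649), np.float64(0.0007512347225789365)])
shift [50.26 41.5  -7.36] turn [ 0.06 -0.05 64.85]
```

View pics/wrist0.png

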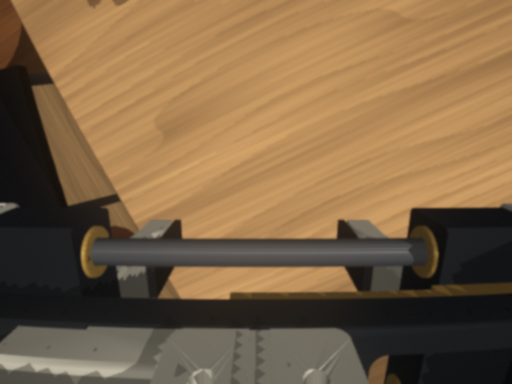

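```bash
python3 -c "
from h import *
to(.645,.185,.28,-90)"
```

```text
shift [50.53 23.32 -5.38] turn [ 6.000e-02 -5.000e-02  6.485e+01]
```

{"method": "send_rows", "body": {
  "plan": [
    [[50.5,23.3,-5.4,0,0,64.9],[50.5,23.3,-5.4,0,0,64.9],[50.5,23.3,-5.4,0,0,64.9],[50.5,23.3,-5.4,0,0,64.9],[50.5,23.3,-5.4,0,0,64.9],[50.5,23.3,-5.4,0,0,64.9],[50.5,23.3,-5.4,0,0,64.9],[50.5,23.3,-5.4,0,0,64.9]]
  ],
  "fingers": 1
}}

```text
clock: 0.82
tool_pos: [0.5012, 0.3554, 0.2589]
orientation: [180.0, 0.0, -82.8]
force: [2.2, 1.2, 0.0]
opening: 0.0873
gripper_force: 0.0
```

```bash
python3 -c "
from h import *
o=ctrl.get_obs();print(o['tool_pos'],o['orientation'],o['clock'])
to(.645,.185,.28,-90)"
```

```text
[0.50124691 0.35540602 0.25893956] [ 1.79991933e+02  1.01004267e-03 -8.27769451e+01] 0.8167
shift [ 18.71 -12.12  -2.11] turn [0.01 0.   7.22]
```

{"method": "send_rows", "body": {
  "plan": [
    [[18.7,-12.1,-2.1,0,0,7.2],[18.7,-12.1,-2.1,0,0,7.2],[18.7,-12.1,-2.1,0,0,7.2],[18.7,-12.1,-2.1,0,0,7.2],[18.7,-12.1,-2.1,0,0,7.2],[18.7,-12.1,-2.1,0,0,7.2],[18.7,-12.1,-2.1,0,0,7.2],[18.7,-12.1,-2.1,0,0,7.2]]
  ]
}}

```text
clock: 1.48
tool_pos: [0.6453, 0.1867, 0.279]
orientation: [179.9, -0.0, -89.8]
force: [0.2, -0.0, -0.0]
opening: 0.0874
gripper_force: 0.0
```

```bash
python3 -c "
from h import *
s=snap('wrist','w1');t=ctrl.snapshot('top')['img']
o=ctrl.get_obs();print(o['tool_pos'],o['orientation'],o['clock'])
for p in [(.634,.119,.083),(.641,.117,.008),(.6535,-.133,.008)]: print(proj(s,p))"
```

```text
[0.64451227 0.18820154 0.27937762] [ 1.79960351e+02 -2.44556620e-03 -8.96286896e+01] 1.5833
[268.0314022  113.72834976]
[261.334025   112.53378869]
[252.56795612 -87.30715461]
```

View pics/w1.png

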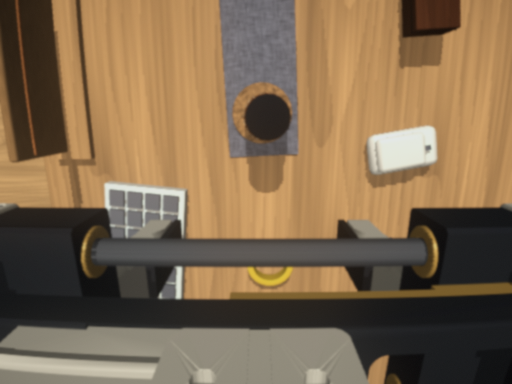

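The wrist view shows the cork coaster centred near (262,113) with radius about 30 px, and the candle lid near (268,117). The mouse is at (403,149), and the mat ends at row 156. I'll fit these numerically.

```bash
cat >> h.py <<'E'
def blob(s,mask,seed,r):
    "contour points of the component nearest seed, within r px"
    m=np.zeros(mask.shape,np.uint8); cv2.circle(m,(int(seed[0]),int(seed[1])),r,255,-1); m&=mask.astype(np.uint8)*255
    m=cv2.morphologyEx(m,cv2.MORPH_OPEN,np.ones((3,3),np.uint8))
    cs=cv2.findContours(m,cv2.RETR_EXTERNAL,cv2.CHAIN_APPROX_NONE)[0]
    return max(cs,key=cv2.contourArea)[:,0,:].astype(float)
def circ(s,pts,z):
    "world circle fit (centre, radius, rms) of pixel contour at height z"
    from scipy.optimize import least_squares
    P=np.array([atz(s,*p,z) for p in pts])[:,:2]; c0=P.mean(0)
    f=least_squares(lambda q:np.hypot(*(P-q[:2]).T)-q[2],[*c0,.03],loss='soft_l1',f_scale=.001)
    return f.x.round(4),np.sqrt((f.fun**2).mean()).round(4)
E
python3 - <<'E'
from h import *
s=load('w1');h=cv2.cvtColor(s['img'],cv2.COLOR_RGB2HSV);v=h[...,2];i=s['img'].astype(int)
lid=blob(s,(v<45),(268,117),40); print('lid',lid.mean(0),circ(s,lid,.083),circ(s,lid,.076))
sat=i[...,0]-i[...,2]
m=(sat>35)|(v<45)
o=blob(s,m,(262,113),38)
far=o[(np.hypot(*(o-[268,117]).T)>27)]
print('cork',len(far),circ(s,far,.008))
f=cv2.minEnclosingCircle(far.astype(np.float32));print(f,atz(s,*f[0],.008))
# 2-view lid centre
t=load('top0');tv=cv2.cvtColor(t['img'],cv2.COLOR_RGB2HSV)[...,2]
tl=blob(t,tv<45,(204,154),18);print('top lid',tl.mean(0),circ(t,tl,.083))
sv=load('scene0')
e=cv2.fitEllipse(tl.astype(np.float32))[0];w=cv2.fitEllipse(lid.astype(np.float32))[0]
print('tri lid',tri((t,*e),(s,*w)))
tb=blob(t,tv<45,(308,151),24);print('black',circ(t,tb,.008))
# mat from wrist
ml=[atz(s,*p,.003) for p in[(230,156),(297,154),(295,20),(221,20)]];print(np.array(ml).round(4))
E
```

```text
lid [267.76153846 116.67692308] (array([0.6316, 0.1223, 0.0217]), np.float64(0.002)) (array([0.6313, 0.1223, 0.0221]), np.float64(0.0021))Traceback (most recent call last):
  File "<stdin>", line 8, in <module>
  File "h.py", line 37, in circ
    P=np.array([atz(s,*p,z) for p in pts])[:,:2]; c0=P.mean(0)
      ~~~~~~~~~~~~~~~~~~~~~~~~~~~~~~~~~~~~^^^^^^
IndexError: too many indices for array: array is 1-dimensional, but 2 were indexed
```

Run:
```python
from h import *
s=load('w1');i=s['img'].astype(int);v=i.max(2)
print(i[100,238],i[113,238],i[88,255],i[117,268],i[60,260],i[145,260], i[113,228:250,0]-i[113,228:250,2])
sat=i[...,0]-i[...,2]
o=blob(s,sat>12,(257,110),34);print(len(o),o.min(0),o.max(0))
far=o[(np.hypot(*(o-[268,117]).T)>26)]
print('cork',len(far),circ(s,far,.008))
lid=blob(s,(v<45),(268,117),40)
t=load('top0');tv=t['img'].max(2)
tl=blob(t,tv<45,(204,154),18);print('top lid',tl.mean(0),circ(t,tl,.083))
e=cv2.fitEllipse(tl.astype(np.float32))[0];w=cv2.fitEllipse(lid.astype(np.float32))[0]
print('tri lid',e,w,tri((t,*e),(s,*w)))
tb=blob(t,tv<45,(308,151),24);print('black',circ(t,tb,.008))
ml=[atz(s,*p,.003) for p in[(230,156),(297,154),(295,20),(221,20)]];print(np.array(ml).round(4))
```

```text
[167 124  79] [166 124  78] [159 118  75] [40 34 31] [114 110 115] [86 80 79] [ 8  5  6 18 46 78 90 91 89 87 88 90 88 87 84 76 61 42 24 14 11 11]
248 [231.  81.] [290. 143.]
cork 127 (array([0.6408, 0.1176, 0.0422]), np.float64(0.0004))
top lid [203.19402985 153.05970149] (array([0.6334, 0.1215, 0.0242]), np.float64(0.0016))
tri lid (203.1955108642578, 153.91543579101562) (270.1186828613281, 116.47144317626953) (array([0.63198572, 0.12157   , 0.08864738]), [np.float64(0.000518317166396792), np.float64(0.0005183171663969922)])
black (array([ 0.6541, -0.1323,  0.0393]), np.float64(0.0008))
[[ 0.686   0.1785  0.003 ]
 [ 0.5889  0.1751  0.003 ]
 [ 0.5969 -0.0044  0.003 ]
 [ 0.6954 -0.0039  0.003 ]]
```

```bash
python3 -c "
from h import *
to(.632,.1215,.12,-90);to(.632,.1215,.025,-90)"
```

```text
shift [ 6.66  1.28 15.94] turn [ 0.04 -0.    0.37]
shift [ 6.66  1.28 25.44] turn [ 0.04 -0.    0.37]
```

{"method": "send_rows", "body": {
  "plan": [
    [[6.7,1.3,16,0,0,0],[6.7,1.3,16,0,0,0],[6.7,1.3,16,0,0,0],[6.7,1.3,16,0,0,0],[6.7,1.3,16,0,0,0],[6.7,1.3,16,0,0,0],[6.7,1.3,16,0,0,0]]
  ]
}}

```text
clock: 2.17
tool_pos: [0.6332, 0.1219, 0.1212]
orientation: [-179.9, -0.0, -89.5]
force: [1.1, 0.3, 1.3]
opening: 0.0877
gripper_force: 0.0
```

```bash
python3 -c "
from h import *
s=snap('wrist','w2')
o=ctrl.get_obs();print(o['tool_pos'],o['orientation'],o['clock'])
to(.632,.1215,.025,-90)"
```

```text
[0.63398284 0.12238449 0.12216457] [-1.79803394e+02  4.89213863e-02 -8.95381522e+01] 2.2167
shift [0.1  0.23 9.72] turn [-0.2   0.05  0.46]
```

{"method": "send_rows", "body": {
  "plan": [
    [[0.1,0.2,3.2,0,0,0.4],[0.1,0.2,6.4,0,0,0.4],[0.1,0.2,8.5,0,0,0.4],[0.1,0.2,9.7,0,0,0.4],[0.1,0.2,9.7,0,0,0.4],[0.1,0.2,9.7,0,0,0.4]]
  ]
}}

```text
clock: 2.72
tool_pos: [0.6317, 0.1207, 0.0243]
orientation: [-179.9, 0.0, -90.0]
force: [-0.7, 1.0, 0.7]
opening: 0.0878
gripper_force: 0.0
```

{"method": "send_rows", "body": {
  "plan": [
    [[0,0,0,0,0,0],[0,0,0,0,0,0],[0,0,0,0,0,0],[0,0,0,0,0,0],[0,0,0,0,0,0],[0,0,0,0,0,0]]
  ],
  "fingers": 0
}}

```text
clock: 3.22
tool_pos: [0.6319, 0.1202, 0.0241]
orientation: [-179.8, 0.1, -90.0]
force: [1.7, 0.7, 5.5]
opening: 0.0591
gripper_force: 30.0
```

{"method": "send_rows", "body": {
  "plan": [
    [[0,0,-1,0,0,0],[0,0,-2.5,0,0,0],[0,0,-4,0,0,0],[0,0,-5.5,0,0,0],[0,0,-7,0,0,0],[0,0,-7,0,0,0]]
  ]
}}

```text
clock: 3.72
tool_pos: [0.6313, 0.1199, 0.096]
orientation: [-179.8, 0.1, -90.0]
force: [1.1, -0.2, -1.1]
opening: 0.0589
gripper_force: 30.0
```

```bash
python3 -c "
from h import *
s=snap('wrist','w3')
o=ctrl.get_obs();print(o['tool_pos'],o['orientation'],o['clock'],o['opening'],o['force'])
to(.6541,-.1336,.095,-90)"
```

```text
[0.63063965 0.11983299 0.09428425] [-1.79918402e+02  5.35992387e-02 -9.00456397e+01] 3.7667 0.05900989424399657 [-0.42672422  0.21314663 -2.18006893]
shift [25.34 -2.37 -0.09] turn [-0.08  0.05 -0.05]
```

{"method": "send_rows", "body": {
  "plan": [
    [[2,-0.2,0,0,0,0],[5,-0.5,0,0,0,0],[8.5,-0.8,0,0,0,0],[12,-1.1,0,0,0,0],[15.5,-1.5,0,0,0,0],[19,-1.8,0,0,0,0],[22,-2.1,0,0,0,0],[24,-2.3,0,0,0,0]]
  ]
}}

```text
clock: 4.43
tool_pos: [0.6518, -0.1231, 0.0911]
orientation: [179.8, 0.0, -90.2]
force: [1.4, 0.2, -2.4]
opening: 0.0588
gripper_force: 30.0
```

{"method": "send_rows", "body": {
  "plan": [
    [[1.3,-0.1,0,0,0,0],[1.3,-0.1,0,0,0,0],[1.3,-0.1,0,0,0,0],[1.3,-0.1,0,0,0,0]]
  ]
}}

```text
clock: 4.77
tool_pos: [0.6538, -0.1326, 0.0921]
orientation: [179.9, 0.0, -90.0]
force: [-0.3, 0.4, -2.2]
opening: 0.0589
gripper_force: 30.0
```

```bash
python3 -c "
from h import *
s=snap('wrist','w4')
o=ctrl.get_obs();print(o['tool_pos'],o['orientation'],o['clock'],o['opening'],o['force'])
to(.6541,-.1336,.026,-90)
t=ctrl.snapshot('top')['img']; sc=snap('scene','s4')"
```

```text
[ 0.65398668 -0.13228697  0.09237422] [ 1.79955295e+02  1.12348515e-02 -8.99872811e+01] 4.8167 0.05903396371691956 [ 0.11883829 -0.63257516 -2.4240743 ]
shift [ 0.13 -0.02  6.64] turn [0.04 0.01 0.01]
```

View pics/w4.png

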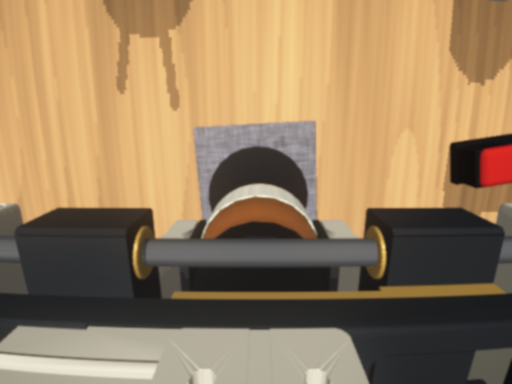

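The wrist view shows the candle (columns 203–316, centre about 259.5) in line with the black coaster arc (columns 209–308). I'll measure the coaster from here before lowering.

Run:
```python
from h import *
s=load('w4');v=s['img'].max(2).astype(int)
o=blob(s,v<62,(258,185),60);o=o[(o[:,1]<182)]
print(len(o),o.min(0),o.max(0),circ(s,o,.008))
# jar's upper rim seen edge
c=np.array([atz(s,*p,.003) for p in[(195,127),(316,121)]]);print(c)
```

```text
118 [213. 148.] [304. 181.] (array([ 0.6534, -0.1326,  0.0398]), np.float64(0.0081))
[[ 0.70448429 -0.1892902   0.003     ]
 [ 0.60674595 -0.19402691  0.003     ]]
```

{"method": "send_rows", "body": {
  "plan": [
    [[0.15,0,1.5,0,0,0],[0.15,0,3,0,0,0],[0.15,0,4.5,0,0,0],[0.15,0,5.6,0,0,0],[0.15,0,6.3,0,0,0],[0.15,0,6.6,0,0,0],[0.15,0,6.7,0,0,0],[0.15,0,6.7,0,0,0]]
  ]
}}

```text
clock: 5.58
tool_pos: [0.6546, -0.1347, 0.0261]
orientation: [-180.0, -0.0, -90.0]
force: [-0.2, -0.6, -1.9]
opening: 0.059
gripper_force: 30.0
```

{"method": "send_rows", "body": {
  "plan": [
    [[0,0,0,0,0,0],[0,0,0,0,0,0]]
  ]
}}

```text
clock: 5.75
tool_pos: [0.6548, -0.1349, 0.0266]
orientation: [-179.9, 0.0, -90.0]
force: [-0.2, 0.0, -3.0]
opening: 0.0593
gripper_force: 30.0
```

{"method": "send_rows", "body": {
  "plan": [
    [[-0.1,0.1,0.1,0,0,0],[-0.1,0.1,0.2,0,0,0],[-0.1,0.1,0.2,0,0,0]]
  ]
}}

```text
clock: 6.0
tool_pos: [0.6533, -0.1338, 0.0241]
orientation: [-180.0, 0.0, -90.0]
force: [-1.0, 0.4, 0.6]
opening: 0.0588
gripper_force: 30.0
```

Contact made; release and go up.

{"method": "send_rows", "body": {
  "plan": [
    [[0,0,0,0,0,0],[0,0,0,0,0,0],[0,0,0,0,0,0],[0,0,0,0,0,0],[0,0,0,0,0,0]]
  ],
  "fingers": 1
}}

```text
clock: 6.42
tool_pos: [0.6533, -0.1339, 0.0238]
orientation: [-180.0, -0.0, -90.0]
force: [-0.3, 0.4, -0.1]
opening: 0.0851
gripper_force: 0.0
```

{"method": "send_rows", "body": {
  "plan": [
    [[0,0,-2,0,0,0],[0,0,-5,0,0,0],[0,0,-9,0,0,0],[0,0,-13,0,0,0],[0,0,-17,0,0,0],[0,0,-19,0,0,0],[0,0,-19,0,0,0]]
  ]
}}

```text
clock: 7.0
tool_pos: [0.6561, -0.1343, 0.2208]
orientation: [-179.4, -0.0, -90.0]
force: [0.5, 0.0, 0.3]
opening: 0.0877
gripper_force: 0.0
```

Run:
```python
from h import *
s=snap('wrist','w5');snap('top','t5');
o=ctrl.get_obs();print(o['tool_pos'],o['orientation'],o['clock'],o['opening'],o['force'])
c=(.4736,-.3162); to(c[0],c[1]+.07,.22,-90)
```

```text
[ 0.65358214 -0.13373985  0.21500606] [-1.79861551e+02  2.83398119e-02 -9.00448164e+01] 7.1 0.08789031822066115 [ 0.49571166 -0.46799836 -0.37775289]
shift [11.26 17.99 -0.55] turn [-0.14  0.03 -0.04]
```

{"method": "send_rows", "body": {
  "plan": [
    [[11.3,18,0,0,0,0],[11.3,18,0,0,0,0],[11.3,18,0,0,0,0],[11.3,18,0,0,0,0],[11.3,18,0,0,0,0],[11.3,18,0,0,0,0],[11.3,18,0,0,0,0],[11.3,18,0,0,0,0]]
  ]
}}

```text
clock: 7.77
tool_pos: [0.4728, -0.2469, 0.2131]
orientation: [179.9, 0.0, -90.1]
force: [1.0, -0.0, -0.4]
opening: 0.0879
gripper_force: 0.0
```

Run:
```python
from h import *
s=snap('wrist','w6');snap('top','t6')
o=ctrl.get_obs();print(o['tool_pos'],o['orientation'],o['clock'])
a=s['img'][:230];b=load('t5')['img'][100:260,150:420]
b=cv2.resize(b,(512,303),interpolation=cv2.INTER_CUBIC)
cv2.imwrite('pics/c6.png',np.vstack([a,b])[:,:,::-1])
```

```text
[ 0.47377602 -0.24633226  0.21306533] [ 1.79945093e+02  1.36018620e-02 -9.00146217e+01] 7.8667
```

View pics/c6.png

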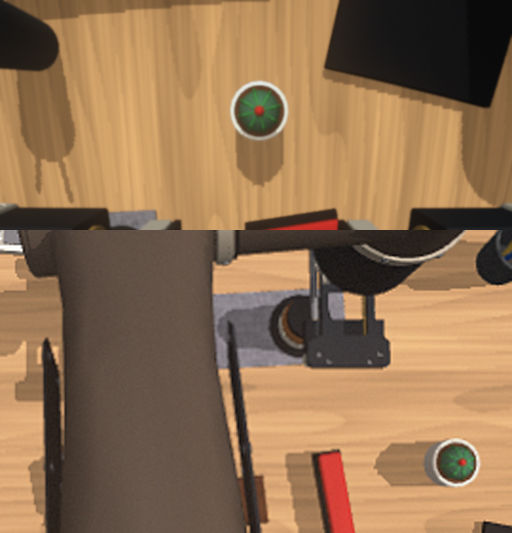

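The cactus pot rim in the wrist view is centred near (259.5,110.5) with radius about 28 px. Its top-view position hasn't changed. Next I'll fit the rim and triangulate it.

Run:
```python
from h import *
s=load('w6');i=s['img'].astype(int);m=(i.min(2)>125)
o=blob(s,m,(259,110),40);print(circ(s,o,.055),o.min(0),o.max(0))
t=load('top0');ti=t['img'].astype(int)
p=blob(t,ti.min(2)>110,(390,223),18);print(circ(t,p,.055))
e1=cv2.minEnclosingCircle(o.astype(np.float32))[0];e2=cv2.minEnclosingCircle(p.astype(np.float32))[0]
print(e1,e2,tri((s,*e1),(t,*e2)))
x=circ(s,o,.055)[0]; to(x[0],x[1],.12,-90)
# candle, from w5 and t6
s5=load('w5');print(proj(s5,(.6535,-.1325,.083)))
```

```text
(array([ 0.4716, -0.3175,  0.0283]), np.float64(0.002)) [230.  80.] [288. 138.]Traceback (most recent call last):
  File "<stdin>", line 5, in <module>
  File "h.py", line 33, in blob
    return max(cs,key=cv2.contourArea)[:,0,:].astype(float)
           ~~~^^^^^^^^^^^^^^^^^^^^^^^^
ValueError: max() iterable argument is empty
```

Run:
```python
from h import *
s=load('w6');t=load('top0');i=s['img'].astype(int)
o=blob(s,i.min(2)>125,(259,110),40);h=cv2.convexHull(o.astype(np.float32))[:,0]
print(circ(s,h,.055))
ti=t['img'].astype(int);g=ti.min(2);print(g[205:240,375:406].max())
p=blob(t,(g>80),(390,223),16);p=cv2.convexHull(p.astype(np.float32))[:,0];print(circ(t,p,.055))
e1=cv2.minEnclosingCircle(h)[0];e2=cv2.minEnclosingCircle(p)[0];print(e1,e2,tri((s,*e1),(t,*e2)))
x=circ(s,h,.055)[0]; to(x[0],x[1],.12,-90)
```

```text
(array([ 0.4716, -0.3176,  0.03  ]), np.float64(0.0003))
175
(array([ 0.4746, -0.3457,  0.0086]), np.float64(0.0001))
(258.6932067871094, 109.80633544921875) (402.0, 221.5) (array([ 0.47219528, -0.31662117,  0.14083792]), [np.float64(0.00036721465788727226), np.float64(0.00036721465788711066)])
shift [7.13 0.21 9.31] turn [ 0.05  0.01 -0.01]
```

{"method": "send_rows", "body": {
  "plan": [
    [[7.1,0.2,9.3,0,0,0],[7.1,0.2,9.3,0,0,0],[7.1,0.2,9.3,0,0,0],[7.1,0.2,9.3,0,0,0],[7.1,0.2,9.3,0,0,0],[7.1,0.2,9.3,0,0,0]]
  ]
}}

```text
clock: 8.37
tool_pos: [0.4721, -0.3174, 0.1206]
orientation: [180.0, -0.0, -90.0]
force: [0.6, 0.3, 0.4]
opening: 0.0873
gripper_force: 0.0
```

Run:
```python
from h import *
o=ctrl.get_obs();print(o['tool_pos'],o['orientation'],o['clock'])
to(.4716,-.3176,.024,-90)
```

```text
[ 0.47205272 -0.31740184  0.1206282 ] [ 1.79957682e+02 -7.00473041e-03 -8.99962291e+01] 8.3667
shift [0.02 0.04 9.66] turn [ 0.04 -0.01  0.  ]
```

{"method": "send_rows", "body": {
  "plan": [
    [[0,0,3.2,0,0,0],[0,0,6.4,0,0,0],[0,0,8.5,0,0,0],[0,0,9.6,0,0,0],[0,0,9.6,0,0,0],[0,0,9.6,0,0,0]]
  ]
}}

```text
clock: 8.87
tool_pos: [0.4724, -0.3175, 0.0259]
orientation: [-179.9, -0.0, -90.0]
force: [-0.0, 0.2, 0.0]
opening: 0.0878
gripper_force: 0.0
```

{"method": "send_rows", "body": {
  "plan": [
    [[0,0,0,0,0,0],[0,0,0,0,0,0],[0,0,0,0,0,0],[0,0,0,0,0,0],[0,0,0,0,0,0],[0,0,0,0,0,0]]
  ],
  "fingers": 0
}}

```text
clock: 9.37
tool_pos: [0.4718, -0.318, 0.0255]
orientation: [-179.9, -0.0, -90.0]
force: [0.0, 0.6, 4.4]
opening: 0.0591
gripper_force: 30.0
```

{"method": "send_rows", "body": {
  "plan": [
    [[0,0,-1,0,0,0],[0,0,-3,0,0,0],[0,0,-6,0,0,0],[0,0,-9,0,0,0],[0,0,-12,0,0,0],[0,0,-14,0,0,0],[0,0,-15,0,0,0],[0,0,-15,0,0,0]]
  ]
}}

```text
clock: 10.03
tool_pos: [0.472, -0.3181, 0.1773]
orientation: [-179.8, -0.1, -90.0]
force: [0.4, 0.1, -2.5]
opening: 0.0592
gripper_force: 30.0
```

Run:
```python
from h import *
o=ctrl.get_obs();print(o['tool_pos'],o['orientation'],o['clock'],o['opening'],o['force'])
to(.6408,.1176,.17,-90)
```

```text
[ 0.47201832 -0.31810383  0.17731544] [-1.79782613e+02 -6.86124015e-02 -9.00384226e+01] 10.0333 0.0592223084312501 [ 0.44690223  0.13421992 -2.52980283]
shift [-43.58 -16.85   0.74] turn [-0.22 -0.07 -0.04]
```

{"method": "send_rows", "body": {
  "plan": [
    [[-1.5,-0.6,0,0,0,0],[-4,-1.5,0,0,0,0],[-7,-2.7,0,0,0,0],[-10.2,-3.9,0,0,0,0],[-13.4,-5.2,0,0,0,0],[-16.6,-6.4,0,0,0,0],[-19.8,-7.7,0,0,0,0],[-23,-8.9,0,0,0,0]]
  ]
}}

```text
clock: 10.7
tool_pos: [0.5594, -0.0861, 0.1726]
orientation: [179.8, -0.0, -90.1]
force: [0.9, -0.1, -2.3]
opening: 0.0593
gripper_force: 30.0
```

{"method": "send_rows", "body": {
  "plan": [
    [[-3.2,-1.2,0,0,0,0],[-6.4,-2.5,0,0,0,0],[-9.6,-3.7,0,0,0,0],[-12.8,-5,0,0,0,0],[-16,-6.2,0,0,0,0],[-18.5,-7.2,0,0,0,0],[-20,-7.8,0,0,0,0],[-20.6,-8,0,0,0,0]]
  ]
}}

```text
clock: 11.37
tool_pos: [0.6401, 0.1201, 0.1722]
orientation: [179.8, -0.1, -89.9]
force: [0.4, -0.1, -1.5]
opening: 0.0589
gripper_force: 30.0
```

{"method": "send_rows", "body": {
  "plan": [
    [[0,0,1,0,0,0],[0,0,3,0,0,0],[0,0,5.5,0,0,0],[0,0,7.5,0,0,0],[0,0,8,0,0,0],[0,0,8,0,0,0]]
  ]
}}

```text
clock: 11.87
tool_pos: [0.6385, 0.1162, 0.0921]
orientation: [179.7, -0.1, -90.1]
force: [0.0, -0.1, -2.5]
opening: 0.059
gripper_force: 30.0
```

Run:
```python
from h import *
s=snap('wrist','w7')
o=ctrl.get_obs();print(o['tool_pos'],o['orientation'],o['clock'],o['opening'],o['force'])
to(.6408,.1172,.034,-90)
i=s['img'].astype(int);m=(i[...,0]-i[...,2])>25
p=proj(s,(.6408,.1176,.008));print(p)
```

```text
[0.63977283 0.11683481 0.0940116 ] [ 1.79892701e+02 -6.93703830e-02 -9.00850393e+01] 11.9167 0.059277657599137445 [ 0.31030767 -0.59324755 -0.93766125]
shift [-0.04 -0.11  6.  ] turn [ 0.11 -0.07 -0.09]
[254.52315937 198.07328541]
```

View pics/w7.png

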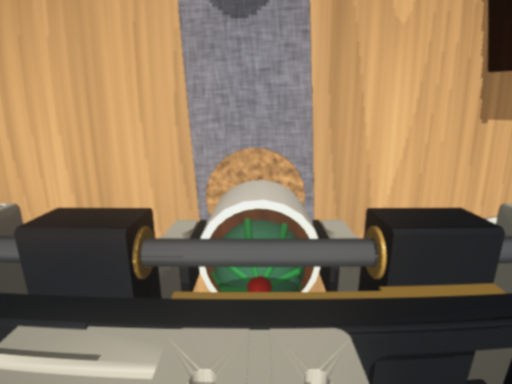

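The pot is centred on about column 260 and the cork arc spans columns 208–304 (centre about 256), so a 1 mm correction is due.

{"method": "send_rows", "body": {
  "plan": [
    [[0,-0.1,1.5,0,0,0],[0,-0.1,3,0,0,0],[0,-0.1,4.4,0,0,0],[0,-0.1,5.3,0,0,0],[0,-0.1,5.7,0,0,0],[0,-0.1,5.9,0,0,0],[0,-0.1,5.9,0,0,0],[0,-0.1,5.9,0,0,0]]
  ]
}}

```text
clock: 12.58
tool_pos: [0.6421, 0.1183, 0.0368]
orientation: [-179.9, 0.0, -90.0]
force: [-0.5, -0.1, -2.6]
opening: 0.0594
gripper_force: 30.0
```

{"method": "send_rows", "body": {
  "plan": [
    [[0.1,0.1,0.1,0,0,0],[0.1,0.1,0.2,0,0,0],[0.1,0.1,0.25,0,0,0],[0.1,0.1,0.25,0,0,0]]
  ]
}}

```text
clock: 12.92
tool_pos: [0.6405, 0.1172, 0.0336]
orientation: [-180.0, 0.0, -90.0]
force: [-0.6, 0.1, 0.2]
opening: 0.0591
gripper_force: 30.0
```

{"method": "send_rows", "body": {
  "plan": [
    [[0,0,0,0,0,0],[0,0,0,0,0,0],[0,0,0,0,0,0],[0,0,0,0,0,0],[0,0,0,0,0,0]]
  ],
  "fingers": 1
}}

```text
clock: 13.33
tool_pos: [0.6405, 0.1172, 0.0334]
orientation: [-180.0, 0.0, -90.0]
force: [0.3, 0.7, 0.2]
opening: 0.0853
gripper_force: 0.0
```

{"method": "send_rows", "body": {
  "plan": [
    [[0,0,-2,0,0,0],[0,0,-5,0,0,0],[0,0,-9,0,0,0],[0,0,-13,0,0,0],[0,0,-17,0,0,0],[0,0,-17,0,0,0],[0,0,-17,0,0,0]]
  ]
}}

```text
clock: 13.92
tool_pos: [0.6419, 0.1178, 0.2068]
orientation: [-179.7, 0.2, -90.0]
force: [-0.8, -0.5, -1.3]
opening: 0.0877
gripper_force: 0.0
```

Run:
```python
from h import *
s=snap('wrist','w8')
o=ctrl.get_obs();print(o['tool_pos'],o['orientation'],o['clock'],o['opening'],o['force'])
to(.43,.045,.19,-90)
```

```text
[0.64065122 0.11740664 0.2043818 ] [-1.79885623e+02  8.00536466e-02 -9.00479570e+01] 13.9667 0.08755204538479956 [-0.58828676 -0.41813473 -0.4055134 ]
shift [ 7.26 21.06  1.39] turn [-0.11  0.08 -0.05]
```

{"method": "send_rows", "body": {
  "plan": [
    [[7.3,21,1.4,0,0,0],[7.3,21,1.4,0,0,0],[7.3,21,1.4,0,0,0],[7.3,21,1.4,0,0,0],[7.3,21,1.4,0,0,0],[7.3,21,1.4,0,0,0],[7.3,21,1.4,0,0,0],[7.3,21,1.4,0,0,0]]
  ]
}}

```text
clock: 14.63
tool_pos: [0.4294, 0.0438, 0.1888]
orientation: [180.0, -0.0, -90.0]
force: [0.1, 0.0, 1.2]
opening: 0.0873
gripper_force: 0.0
```

Run:
```python
from h import *
s=snap('wrist','w9')
o=ctrl.get_obs();print(o['tool_pos'],o['orientation'],o['clock'])
```

```text
[0.43032479 0.0443015  0.18890948] [ 1.79984555e+02 -1.34794468e-02 -9.00192076e+01] 14.6833
```

View pics/w9.png

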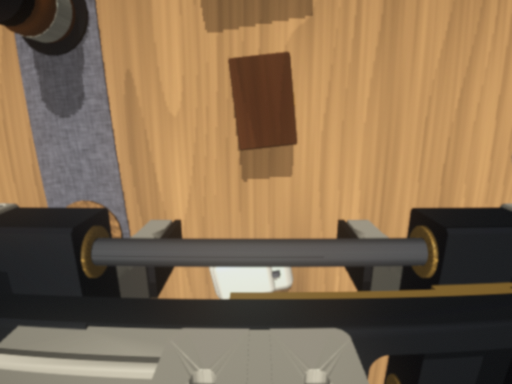

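The box lid corners in the wrist view are (229,58), (289,52), (296,143) and (237,150). The mouse and stapler are clear of the fingers.

```bash
cat >> h.py <<'E'
def boxfit(s,seed,r,z,thr=100):
    i=s['img'].astype(int); p=blob(s,i[...,0]<thr,seed,r)
    P=np.array([atz(s,*q,z)[:2]*1000 for q in p],np.float32)
    (c,wh,a)=cv2.minAreaRect(P); q=cv2.boxPoints((c,wh,a)); e=[q[1]-q[0],q[2]-q[1]]; l=max(e,key=np.linalg.norm)
    return np.array(c).round(1),np.round(wh,1),round(float(np.degrees(np.arctan2(l[1],l[0]))),2)
E
python3 - <<'E'
from h import *
s=load('w9');i=s['img'].astype(int)
print(i[100,265],i[165,265],i[100,200],i[130,60:64])
for thr in(90,105,120): print(boxfit(s,(262,100),60,.04,thr))
C=[(229,58),(289,52),(296,143),(237,150)]
c=np.array([atz(s,*q,.04) for q in C]);print(c,c.mean(0))
t=load('top0');print(tri((s,262.5,101),(t,271,243.5)))
E
```

```text
[92 56 35] [140 105  67] [190 146  94] [[115 112 116]
 [112 109 114]
 [111 108 112]
 [111 108 113]]
(array([434.3, -33.2]), array([21.8, 87.2]), -81.85)
(array([424. , -34.2]), array([57.8, 88.4]), -84.07)
(array([424.3, -34.2]), array([58.9, 89.3]), -83.68)
[[ 0.45713543 -0.07594688  0.04      ]
 [ 0.39966401 -0.08144729  0.04      ]
 [ 0.39075622  0.00540343  0.04      ]
 [ 0.45075972  0.01255095  0.04      ]] [ 0.42457884 -0.03485995  0.04      ]
(array([ 0.42428256, -0.03808136, -0.01115656]), [np.float64(2.3670830914695287e-05), np.float64(2.3670830914779028e-05)])
```

Run:
```python
from h import *
to(.4245,-.0345,.09,-84.2)
```

```text
shift [7.88 0.58 9.89] turn [ 0.02 -0.01 -5.82]
```

{"method": "send_rows", "body": {
  "plan": [
    [[7.9,0.6,9.9,0,0,-5.8],[7.9,0.6,9.9,0,0,-5.8],[7.9,0.6,9.9,0,0,-5.8],[7.9,0.6,9.9,0,0,-5.8],[7.9,0.6,9.9,0,0,-5.8],[7.9,0.6,9.9,0,0,-5.8]]
  ]
}}

```text
clock: 15.18
tool_pos: [0.4253, -0.0347, 0.0899]
orientation: [179.9, -0.0, -84.3]
force: [0.4, -0.2, 0.2]
opening: 0.0878
gripper_force: 0.0
```

Run:
```python
from h import *
o=ctrl.get_obs();print(o['tool_pos'],o['orientation'],o['clock'])
to(.4245,-.0345,.008,-84.2)
```

```text
[ 0.42528083 -0.03470683  0.0899471 ] [ 1.79934159e+02 -4.60793182e-02 -8.42729339e+01] 15.1833
shift [-0.03  0.07  8.19] turn [ 0.07 -0.05 -0.07]
```

{"method": "send_rows", "body": {
  "plan": [
    [[0,0.1,3,0,0,0],[0,0.1,5.5,0,0,0],[0,0.1,7.3,0,0,0],[0,0.1,8,0,0,0],[0,0.1,8.1,0,0,0],[0,0.1,8.1,0,0,0]]
  ]
}}

```text
clock: 15.68
tool_pos: [0.4244, -0.0341, 0.0099]
orientation: [-180.0, -0.0, -84.2]
force: [0.3, 0.2, -0.6]
opening: 0.0875
gripper_force: 0.0
```

{"method": "send_rows", "body": {
  "plan": [
    [[0,0,0,0,0,0],[0,0,0,0,0,0],[0,0,0,0,0,0],[0,0,0,0,0,0],[0,0,0,0,0,0],[0,0,0,0,0,0]]
  ],
  "fingers": 0
}}

```text
clock: 16.18
tool_pos: [0.4239, -0.0346, 0.0098]
orientation: [-179.9, 0.0, -84.2]
force: [-1.8, 0.6, 6.3]
opening: 0.0598
gripper_force: 30.0
```

{"method": "send_rows", "body": {
  "plan": [
    [[0,0,-1,0,0,0],[0,0,-2.5,0,0,0],[0,0,-4.5,0,0,0],[0,0,-7,0,0,0],[0,0,-10,0,0,0],[0,0,-12,0,0,0],[0,0,-13,0,0,0],[0,0,-13,0,0,0]]
  ]
}}

```text
clock: 16.85
tool_pos: [0.4245, -0.0345, 0.1415]
orientation: [-179.8, 0.1, -84.2]
force: [0.7, 0.1, -1.6]
opening: 0.0598
gripper_force: 30.0
```

Run:
```python
from h import *
o=ctrl.get_obs();print(o['tool_pos'],o['orientation'],o['clock'],o['opening'],o['force'])
to(.6473,-.0075,.13,-87.0)
```

```text
[ 0.4244546  -0.03447383  0.14146754] [-1.79759427e+02  5.68555998e-02 -8.42332210e+01] 16.85 0.059835808361431375 [ 0.70175811  0.08103823 -1.58187432]
shift [ -0.44 -22.44   1.24] turn [-0.24  0.06  2.77]
```

{"method": "send_rows", "body": {
  "plan": [
    [[0,-2,0,0,0,0.5],[-0.1,-5,0,0,0,1],[-0.1,-8.2,0,0,0,1.5],[-0.2,-11.4,0,0,0,2],[-0.3,-14.6,0,0,0,2.4],[-0.4,-17.8,0,0,0,2.8],[-0.4,-20.6,0,0,0,2.8],[-0.4,-22.4,0,0,0,2.8]]
  ]
}}

```text
clock: 17.52
tool_pos: [0.6474, -0.0082, 0.1365]
orientation: [179.8, -0.0, -87.1]
force: [0.0, -0.2, -1.3]
opening: 0.0596
gripper_force: 30.0
```

{"method": "send_rows", "body": {
  "plan": [
    [[0,0,1,0,0,0],[0,0,3,0,0,0],[0,0,5,0,0,0],[0,0,6.8,0,0,0],[0,0,7.5,0,0,0],[0,0,7.5,0,0,0],[0,0,7.5,0,0,0]]
  ]
}}

```text
clock: 18.1
tool_pos: [0.6453, -0.0085, 0.0637]
orientation: [179.9, -0.0, -87.0]
force: [-0.2, -0.2, -1.5]
opening: 0.0598
gripper_force: 30.0
```

Run:
```python
from h import *
s=snap('wrist','w10')
o=ctrl.get_obs();print(o['tool_pos'],o['orientation'],o['clock'],o['opening'],o['force'])
to(.6473,-.0075,.014,-87)
```

```text
[ 0.64606073 -0.00834679  0.06470087] [-1.79978841e+02 -1.13895106e-02 -8.70226178e+01] 18.15 0.05975241349260914 [-0.57491308  0.18697695 -1.38768855]
shift [-0.08 -0.13  5.07] turn [-0.02 -0.01 -0.02]
```

View pics/w10.png

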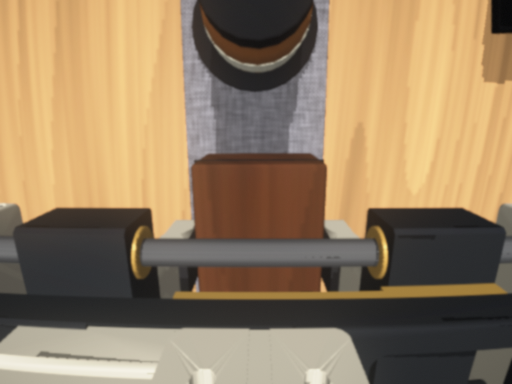

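The box sits square to the mat edges (mat columns about 188–324 at row 150, box 194–325). It needs a 1 mm correction before lowering.

{"method": "send_rows", "body": {
  "plan": [
    [[-0.1,-0.1,1.5,0,0,0],[-0.1,-0.1,3,0,0,0],[-0.1,-0.1,4,0,0,0],[-0.1,-0.1,4.6,0,0,0],[-0.1,-0.1,4.9,0,0,0],[-0.1,-0.1,4.9,0,0,0],[-0.1,-0.1,4.9,0,0,0],[-0.1,-0.1,4.9,0,0,0]]
  ]
}}

```text
clock: 18.82
tool_pos: [0.6474, -0.0072, 0.0161]
orientation: [-179.9, 0.0, -87.0]
force: [0.3, 0.7, -1.4]
opening: 0.0601
gripper_force: 30.0
```

{"method": "send_rows", "body": {
  "plan": [
    [[0,0,0.1,0,0,0],[0,0,0.2,0,0,0],[0,0,0.3,0,0,0],[0,0,0.3,0,0,0]]
  ]
}}

```text
clock: 19.15
tool_pos: [0.647, -0.0073, 0.0129]
orientation: [-180.0, -0.0, -87.0]
force: [-1.6, 0.2, 4.1]
opening: 0.0596
gripper_force: 30.0
```

{"method": "send_rows", "body": {
  "plan": [
    [[0,0,0,0,0,0],[0,0,0,0,0,0],[0,0,0,0,0,0],[0,0,0,0,0,0],[0,0,0,0,0,0]]
  ],
  "fingers": 1
}}

```text
clock: 19.57
tool_pos: [0.6468, -0.0073, 0.0122]
orientation: [-180.0, 0.0, -87.0]
force: [0.4, -0.2, -0.3]
opening: 0.0855
gripper_force: 0.0
```

{"method": "send_rows", "body": {
  "plan": [
    [[0,0,-2,0,0,0],[0,0,-5,0,0,0],[0,0,-9,0,0,0],[0,0,-13,0,0,0],[-3,0,-17,0,0,0],[-7,0,-20,0,0,0],[-7,0,-22,0,0,0],[-7,0,-22,0,0,0]]
  ]
}}

```text
clock: 20.23
tool_pos: [0.646, 0.0655, 0.2397]
orientation: [-179.4, 0.1, -86.9]
force: [1.0, -0.1, 2.0]
opening: 0.0879
gripper_force: 0.0
```

Run:
```python
from h import *
s=snap('wrist','w11')
o=ctrl.get_obs();print(o['tool_pos'],o['orientation'],o['clock'],o['opening'],o['force'])
to(.436,.4,.18,-90)
for p in [(.6473,-.0075,.043),(.6535,-.1325,.083)]: print(proj(s,p))
```

```text
[0.64485627 0.06458095 0.2365065 ] [-1.79606424e+02  9.21502146e-02 -8.68997717e+01] 20.2833 0.08721482761537082 [-0.38556108  0.00740407 -1.54998832]
shift [-34.61  19.08   5.58] turn [-0.39  0.1   3.1 ]
[262.23914245 108.57669707]
[263.2898457  -27.26919351]
```

View pics/w11.png

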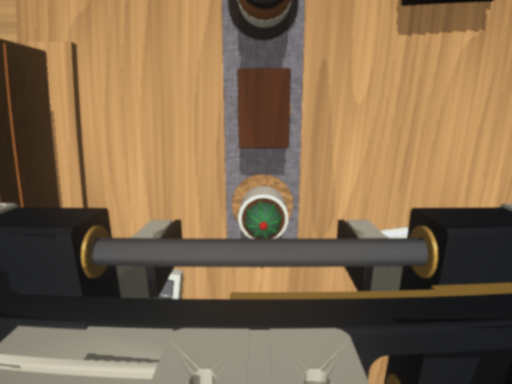

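The box sits at columns 238–290, rows 68–148 (centre (264,108), predicted (262,109)), in line with the mat. The cactus is on the cork. On to the paperweight.

{"method": "send_rows", "body": {
  "plan": [
    [[-34.6,19.1,5.5,0,0,3.1],[-34.6,19.1,5.5,0,0,3.1],[-34.6,19.1,5.5,0,0,3.1],[-34.6,19.1,5.5,0,0,3.1],[-34.6,19.1,5.5,0,0,3.1],[-34.6,19.1,5.5,0,0,3.1],[-34.6,19.1,5.5,0,0,3.1],[-34.6,19.1,5.5,0,0,3.1]]
  ]
}}

```text
clock: 20.95
tool_pos: [0.4673, 0.3438, 0.1854]
orientation: [180.0, -0.0, -90.2]
force: [0.2, 1.2, -0.2]
opening: 0.0873
gripper_force: 0.0
```

{"method": "send_rows", "body": {
  "plan": [
    [[-7.5,4.2,1.2,0,0,0],[-7.5,4.2,1.2,0,0,0],[-7.5,4.2,1.2,0,0,0],[-7.5,4.2,1.2,0,0,0]]
  ]
}}

```text
clock: 21.28
tool_pos: [0.4254, 0.4193, 0.1728]
orientation: [179.9, -0.1, -90.0]
force: [0.6, -0.9, -0.2]
opening: 0.0875
gripper_force: 0.0
```

Run:
```python
from h import *
s=snap('wrist','w12');snap('top','t12')
o=ctrl.get_obs();print(o['tool_pos'],o['orientation'],o['clock'])
i=s['img'].astype(int);m=(i[...,2]-i[...,0])>10
p=blob(s,m,proj(s,(.436,.3268,.015)),70);print(len(p),p.min(0),p.max(0),circ(s,p,.022),circ(s,p,.03))
t=load('top0');ti=t['img'].astype(int);q=blob(t,(ti[...,2]-ti[...,0])>10,(122,240),20);print(q.min(0),q.max(0),circ(t,q,.022))
e=cv2.minEnclosingCircle(p.astype(np.float32))[0];f=cv2.minEnclosingCircle(q.astype(np.float32))[0];print(e,f,tri((s,*e),(t,*f)))
x=circ(s,p,.022)[0];to(x[0],x[1],.08,-90)
```

```text
[0.42687135 0.41749236 0.17360051] [ 1.79955461e+02 -7.39582830e-02 -9.01155611e+01] 21.3833
104 [228.  67.] [266. 103.] (array([0.4363, 0.3243, 0.0177]), np.float64(0.0006)) (array([0.436 , 0.3251, 0.0172]), np.float64(0.0005))
[114. 232.] [130. 247.] (array([0.4369, 0.3228, 0.0192]), np.float64(0.001))
(246.95057678222656, 85.36312103271484) (122.0, 239.0625) (array([0.43678411, 0.32404968, 0.01694918]), [np.float64(0.0004720764270145859), np.float64(0.0004720764270145807)])
shift [ 9.31 -0.97  9.37] turn [ 0.04 -0.07 -0.12]
```

Run:
```python
from h import *
s=load('w12');c=s['img'][45:125,205:290];cv2.imwrite('pics/c12.png',cv2.resize(c,None,fx=6,fy=6,interpolation=cv2.INTER_NEAREST)[:,:,::-1])
```

```text
(no output)
```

View pics/c12.png

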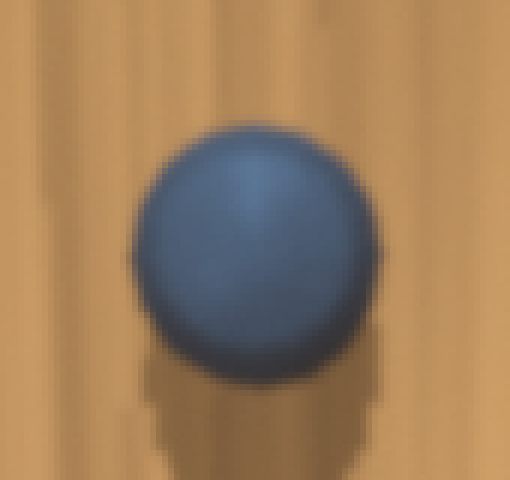

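The crop shows the paperweight spanning columns 227–269 and rows 65.5–109, centred near (248,87.4).

Run:
```python
from h import *
s=load('w12');a=atz(s,247.9,109.3,0.0);b=atz(s,247.9,65.5,.022);print(a,b,(a+b)/2)
l=atz(s,227.2,86,.022);r=atz(s,268.7,86,.022);print(l,r)
print(tri((s,247.9,87.4),(load('top0'),122,239.5)))
to((l[0]+r[0])/2,(a+b)[1]/2,.08,-90)
```

```text
[0.4360865 0.3469419 0.       ] [0.43509368 0.30588459 0.022     ] [0.43559009 0.32641324 0.011     ]
[0.45554633 0.32503641 0.022     ] [0.41477578 0.32504614 0.022     ]
(array([0.43584775, 0.32550314, 0.01154957]), [np.float64(0.0002886880403687742), np.float64(0.000288688040368867)])
shift [ 9.09 -0.85  9.37] turn [ 0.04 -0.07 -0.12]
```

{"method": "send_rows", "body": {
  "plan": [
    [[9.1,-0.9,9.4,0,0,0],[9.1,-0.9,9.4,0,0,0],[9.1,-0.9,9.4,0,0,0],[9.1,-0.9,9.4,0,0,0],[9.1,-0.9,9.4,0,0,0],[9.1,-0.9,9.4,0,0,0],[9.1,-0.9,9.4,0,0,0]]
  ]
}}

```text
clock: 21.97
tool_pos: [0.4371, 0.3279, 0.0817]
orientation: [-179.9, 0.1, -90.2]
force: [0.3, 0.4, -0.4]
opening: 0.0873
gripper_force: 0.0
```

Run:
```python
from h import *
o=ctrl.get_obs();print(o['tool_pos'],o['orientation'],o['clock'])
to(.4353,.326,.005,-90)
```

```text
[0.43711645 0.3279272  0.08167049] [-1.79901306e+02  1.08692420e-01 -9.01765385e+01] 21.9667
shift [0.21 0.19 7.67] turn [-0.1   0.11 -0.18]
```

{"method": "send_rows", "body": {
  "plan": [
    [[0.2,0.2,3,0,0,0],[0.2,0.2,5.5,0,0,0],[0.2,0.2,6.9,0,0,0],[0.2,0.2,7.4,0,0,0],[0.2,0.2,7.5,0,0,0],[0.2,0.2,7.5,0,0,0]]
  ]
}}

```text
clock: 22.47
tool_pos: [0.4344, 0.3262, 0.0062]
orientation: [-179.9, 0.1, -90.1]
force: [0.9, 0.0, 0.8]
opening: 0.0877
gripper_force: 0.0
```

{"method": "send_rows", "body": {
  "plan": [
    [[0,0,0,0,0,0],[0,0,0,0,0,0],[0,0,0,0,0,0],[0,0,0,0,0,0],[0,0,0,0,0,0],[0,0,0,0,0,0],[0,0,0,0,0,0]]
  ],
  "fingers": 0
}}

```text
clock: 23.05
tool_pos: [0.434, 0.3252, 0.0055]
orientation: [-180.0, 0.0, -90.1]
force: [2.6, -0.2, 0.2]
opening: 0.0465
gripper_force: 1.2
```

{"method": "send_rows", "body": {
  "plan": [
    [[0,0,0,0,0,0],[0,0,0,0,0,0],[0,0,0,0,0,0],[0,0,0,0,0,0]]
  ]
}}

```text
clock: 23.38
tool_pos: [0.4342, 0.3254, 0.0055]
orientation: [-180.0, 0.0, -90.1]
force: [2.9, -0.6, 0.8]
opening: 0.041
gripper_force: 30.0
```

Run:
```python
from h import *
s=snap('wrist','w13');sc=snap('scene','s13')
o=ctrl.get_obs();print(o['tool_pos'],o['orientation'],o['clock'],o['opening'],o['gripper_force'],o['force'])
```

```text
[0.43416086 0.32541207 0.0055088 ] [-1.79967722e+02  2.66779291e-02 -9.01270734e+01] 23.4833 0.0409963510865142 29.999908357858658 [2.84527429 0.08699913 1.00397591]
```

{"method": "send_rows", "body": {
  "plan": [
    [[0,0,-1,0,0,0],[0,0,-3,0,0,0],[0,0,-6,0,0,0],[0,0,-9,0,0,0],[0,0,-12,0,0,0],[0,0,-15,0,0,0],[0,0,-16,0,0,0],[0,0,-16,0,0,0]]
  ]
}}

```text
clock: 24.15
tool_pos: [0.4342, 0.3259, 0.1682]
orientation: [-179.9, 0.2, -90.1]
force: [-0.3, 0.2, -3.6]
opening: 0.0414
gripper_force: 30.0
```

Run:
```python
from h import *
o=ctrl.get_obs();print(o['tool_pos'],o['orientation'],o['clock'],o['opening'],o['force'])
s=load('w11')
for thr in (95,105): print(boxfit(s,(264,108),50,.043,thr))
t=load('t12')
for thr in (95,105): print('top',boxfit(t,proj(t,(.647,-.0075,.043)),26,.043,thr))
to(.6471,-.0081,.16,-87)
```

```text
[0.43420825 0.32594914 0.16816542] [-179.86648506    0.21947071  -90.12880165] 24.15 0.04138261357702071 [-0.25034721  0.23757701 -3.61674612]
(array([645.2,  -6.6]), array([ 58.6, 109.5]), -86.71)
(array([645.9,  -6.6]), array([ 60.8, 109.8]), -85.62)
top (array([643.9,  -6.7]), array([ 68.6, 122. ]), -87.23)
top (array([640.7,  -6.4]), array([120.4,  94.9]), 89.88)
shift [ 33.36 -21.36   0.74] turn [-0.14  0.22 -3.13]
```

{"method": "send_rows", "body": {
  "plan": [
    [[1.3,-0.8,0,0,0,0],[3.8,-2.4,0,0,0,-0.5],[6.5,-4.2,0,0,0,-1],[9.2,-5.9,0,0,0,-1.5],[11.9,-7.6,0,0,0,-2],[14.6,-9.3,0,0,0,-2.5],[17.3,-11.1,0,0,0,-3.1],[20,-12.8,0,0,0,-3.1]]
  ]
}}

```text
clock: 24.82
tool_pos: [0.5603, 0.1229, 0.1627]
orientation: [179.8, -0.1, -87.0]
force: [1.4, -0.0, -3.4]
opening: 0.0411
gripper_force: 30.0
```

Run:
```python
from h import *
o=ctrl.get_obs();print(o['tool_pos'],o['orientation'],o['clock'],o['opening'],o['force'])
to(.6470,-.0081,.16,-87)
```

```text
[0.56034109 0.12287921 0.16271295] [ 1.79759631e+02 -6.48142965e-02 -8.70195306e+01] 24.8167 0.04111601304776023 [ 1.37371195 -0.01430593 -3.3516252 ]
shift [13.53 -7.97  0.25] turn [ 0.24 -0.06 -0.02]
```

{"method": "send_rows", "body": {
  "plan": [
    [[2.6,-1.6,0,0,0,0],[5.2,-3.1,0,0,0,0],[7.8,-4.7,0,0,0,0],[10.2,-6.1,0,0,0,0],[12.2,-7.3,0,0,0,0],[13.1,-7.8,0,0,0,0],[13.3,-7.9,0,0,0,0],[13.3,-7.9,0,0,0,0]]
  ]
}}

```text
clock: 25.48
tool_pos: [0.6459, -0.0045, 0.163]
orientation: [179.8, -0.0, -87.1]
force: [-0.0, -0.4, -3.9]
opening: 0.0411
gripper_force: 30.0
```

{"method": "send_rows", "body": {
  "plan": [
    [[0,0,1,0,0,0],[0,0,3,0,0,0],[0,0,5,0,0,0],[0,0,5.5,0,0,0],[0,0,5.5,0,0,0],[0,0,5.5,0,0,0]]
  ]
}}

```text
clock: 25.98
tool_pos: [0.6469, -0.0032, 0.1104]
orientation: [180.0, -0.0, -87.0]
force: [0.2, 0.2, -3.1]
opening: 0.041
gripper_force: 30.0
```

Run:
```python
from h import *
s=snap('wrist','w14')
o=ctrl.get_obs();print(o['tool_pos'],o['orientation'],o['clock'],o['opening'],o['force'])
to(.6470,-.0081,.0495,-87)
```

```text
[ 0.64761355 -0.00328495  0.11127724] [-1.79929277e+02 -6.43747771e-03 -8.69741397e+01] 26.0333 0.040910910680332035 [ 0.47546071 -0.35103951 -3.80431905]
shift [0.48 0.09 6.18] turn [-0.07 -0.01  0.03]
```

View pics/w14.png

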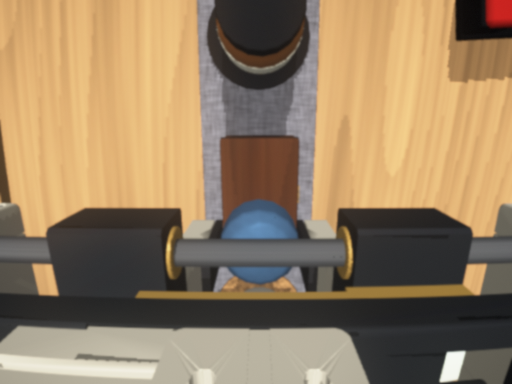

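The weight (columns 221–299) is centred over the lid (columns 221–299). The far edge of the lid at row 137 gives a check along the row.

Run:
```python
from h import *
s=load('w14');v=s['img'][...,0].astype(int);print(v[128:146,260])
a=atz(s,221.5,137,.043);b=atz(s,298.5,137,.043);m=(a+b)/2;d=np.array([-.052,.9986,0]);print(a,b,m,m+.045*d, m+.045*d-.125*d)
```

```text
[102 107 111 112 109 104  94  73  60  72  92 106 110 110 109 110 109 110]
[ 0.67645559 -0.05183146  0.043     ] [ 0.61936118 -0.05489416  0.043     ] [ 0.64790839 -0.05336281  0.043     ] [ 0.64556839 -0.00842581  0.043     ] [ 0.65206839 -0.13325081  0.043     ]
```

{"method": "send_rows", "body": {
  "plan": [
    [[0.2,0.1,1.5,0,0,0],[0.5,0.1,3,0,0,0],[0.5,0.1,4.4,0,0,0],[0.5,0.1,5.3,0,0,0],[0.5,0.1,5.7,0,0,0],[0.5,0.1,5.9,0,0,0],[0.5,0.1,5.9,0,0,0],[0.5,0.1,5.9,0,0,0]]
  ]
}}

```text
clock: 26.7
tool_pos: [0.647, -0.0088, 0.0522]
orientation: [-179.9, 0.0, -87.0]
force: [-0.3, 0.4, -3.5]
opening: 0.0411
gripper_force: 30.0
```

{"method": "send_rows", "body": {
  "plan": [
    [[0,0,0.1,0,0,0],[0,0,0.2,0,0,0],[0,0,0.3,0,0,0],[0,0,0.35,0,0,0],[0,0,0.35,0,0,0]]
  ]
}}

```text
clock: 27.12
tool_pos: [0.6466, -0.0089, 0.0485]
orientation: [-180.0, -0.0, -87.0]
force: [-2.2, 0.1, 2.2]
opening: 0.0413
gripper_force: 30.0
```

{"method": "send_rows", "body": {
  "plan": [
    [[0,0,0,0,0,0],[0,0,0,0,0,0],[0,0,0,0,0,0],[0,0,0,0,0,0],[0,0,0,0,0,0],[0,0,0,0,0,0],[0,0,0,0,0,0],[0,0,0,0,0,0]]
  ],
  "fingers": 1
}}

```text
clock: 27.78
tool_pos: [0.6464, -0.009, 0.0478]
orientation: [180.0, -0.0, -87.0]
force: [0.4, -0.7, 0.2]
opening: 0.086
gripper_force: 0.0
```

{"method": "send_rows", "body": {
  "plan": [
    [[0,0,-2,0,0,0],[0,0,-5,0,0,0],[0,0,-9,0,0,0],[0,0,-13,0,0,0],[-4,0,-17,0,0,0],[-7,0,-20,0,0,0],[-7,0,-20,0,0,0],[-7,0,-20,0,0,0]]
  ]
}}

```text
clock: 28.45
tool_pos: [0.6443, 0.0636, 0.252]
orientation: [-179.6, 0.1, -86.9]
force: [1.1, -0.2, -0.9]
opening: 0.0876
gripper_force: 0.0
```

{"method": "send_rows", "body": {
  "plan": [
    [[0,0,0,0,0,0],[0,0,0,0,0,0],[0,0,0,0,0,0]]
  ]
}}

```text
clock: 28.7
tool_pos: [0.642, 0.0601, 0.2462]
orientation: [179.8, -0.0, -87.1]
force: [0.7, -1.1, 0.4]
opening: 0.0879
gripper_force: 0.0
```

Run:
```python
from h import *
s=snap('wrist','w15')
o=ctrl.get_obs();print(o['tool_pos'],o['orientation'],o['clock'],o['opening'],o['force'])
```

```text
[0.64218171 0.06003722 0.24625423] [ 1.79857316e+02 -4.16768536e-02 -8.70873021e+01] 28.75 0.08760493928362252 [ 0.77928025 -0.70023729 -0.44815458]
```

{"method": "send_rows", "body": {
  "plan": [
    [[-4,4,0,0,0,0],[-8,8,0,0,0,0],[-12,12,0,0,0,0],[-16,14,0,0,0,0],[-20,15,0,0,0,0],[-24,15,0,0,0,0],[-28,15,0,0,0,0],[-28,15,0,0,0,0]]
  ]
}}

```text
clock: 29.42
tool_pos: [0.4775, 0.334, 0.2476]
orientation: [180.0, -0.0, -87.1]
force: [1.8, -0.2, -0.1]
opening: 0.0876
gripper_force: 0.0
```

Run:
```python
from h import *
t=snap('top','t16');s=load('w15')
b=t['img'][110:270,100:410];b=cv2.resize(b,(512,264),interpolation=cv2.INTER_CUBIC)
cv2.imwrite('pics/c16.png',np.vstack([s['img'][:300],b])[:,:,::-1])
for n,p in dict(cactus=(.6408,.1176,.063),box=(.6469,-.0075,.043),candle=(.6535,-.1325,.083),cork=(.6408,.1176,.008)).items(): print(n,proj(s,p),proj(t,p))
```

```text
cactus [256.30147161 220.84862486] [205.69764018 152.15836042]
box [256.47880186 113.67440516] [258.5133603  150.84971417]
candle [255.93253944 -17.92738656] [312.69178913 144.8037628 ]
cork [256.52247845 207.26303594] [207.63001959 156.03759612]
```

View pics/c16.png

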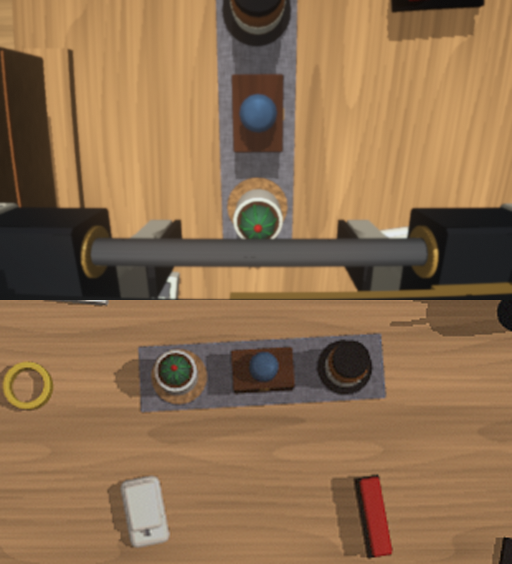

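The wrist and top views show everything in place: box (233–283, 74–152) with the weight at (258,112), the candle on black and the cactus on cork. The bystanders are unmoved. The cactus looked up to 3 mm off in the top view, so I'll measure it from right above.

{"method": "send_rows", "body": {
  "plan": [
    [[14,-17,0,0,0,0],[14,-17,0,0,0,0],[14,-17,0,0,0,0],[14,-17,0,0,0,0],[14,-17,0,0,0,0],[14,-17,0,0,0,0],[14,-17,0,0,0,0],[14,-17,0,0,0,0]]
  ]
}}

```text
clock: 30.13
tool_pos: [0.6558, 0.2001, 0.2461]
orientation: [179.9, -0.1, -87.2]
force: [-0.6, 1.7, -0.1]
opening: 0.0873
gripper_force: 0.0
```

{"method": "send_rows", "body": {
  "plan": [
    [[0,0,0,0,0,0],[0,0,0,0,0,0],[0,0,0,0,0,0]]
  ]
}}

```text
clock: 30.38
tool_pos: [0.6548, 0.2025, 0.2481]
orientation: [-180.0, 0.0, -87.0]
force: [0.4, 0.2, 0.7]
opening: 0.0874
gripper_force: 0.0
```

```bash
cat > m.py <<'E'
from h import *
s=snap('wrist','w17');i=s['img'].astype(int);print(ctrl.get_obs()['tool_pos'])
p=proj(s,(.6408,.1176,.063));k=blob(s,i.min(2)>118,p,38);k=cv2.convexHull(k.astype(np.float32))[:,0];print('rim',circ(s,k,.063))
p=proj(s,(.6408,.1176,.008));c=blob(s,(i[...,0]-i[...,2]>25)|(i.min(2)>118),p,42)
e=cv2.minEnclosingCircle(k)
c=c[np.hypot(*(c-np.array(e[0])).T)>e[1]+3];print('cork',len(c),circ(s,c,.008))
cv2.imwrite('pics/c17.png',cv2.resize(s['img'][:200,130:390],None,fx=2.5,fy=2.5)[:,:,::-1])
E
python3 m.py
```

```text
[0.65489429 0.20259379 0.24825317]
rim (array([0.6395, 0.1177, 0.0299]), np.float64(0.0003))
cork 132 (array([0.6404, 0.1174, 0.0416]), np.float64(0.0004))
```

View pics/c17.png

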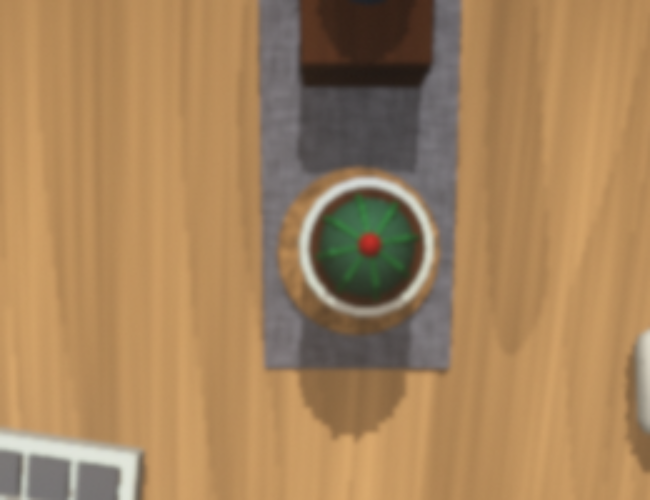

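The cactus rim is centred 1 mm from the cork centre. One last numeric check on the weight, box and candle from the pictures I already have, with no further motion.

Run:
```python
from h import *
s=load('w15');i=s['img'].astype(int)
k=blob(s,(i[...,2]-i[...,0])>8,(258,112),26);print('weight',circ(s,k,.065))
E=[(233,74),(283,74),(283,152),(233,152)]
h=cv2.cvtColor(s['img'],cv2.COLOR_RGB2HSV)
m=(((i[...,0]-i[...,2])>25)|((i[...,2]-i[...,0])>8))
b=blob(s,m,(258,113),50);P=np.array([atz(s,*q,.043)[:2]*1000 for q in b],np.float32);print('box',cv2.minAreaRect(P))
t=load('t16');v=t['img'].max(2);l=blob(t,v<45,(312.5,144.5),16)
print('candle lid',cv2.minEnclosingCircle(l.astype(np.float32)),'expected',proj(t,(.6535,-.1325,.083)))
print('cork-black mid', (.6404+.6535)/2,(.1174-.1325)/2)
```

```text
weight (array([ 0.6456, -0.0087,  0.0194]), np.float64(0.0003))
box ((645.0084228515625, -7.914386749267578), (60.80344772338867, 88.04227447509766), 2.9605157375335693)
candle lid ((312.7872314453125, 144.51596069335938), 12.952665328979492) expected [312.69178913 144.8037628 ]
cork-black mid 0.6469499999999999 -0.007550000000000001
```

```bash
python3 -c "
from plant import ctrl
print(ctrl.close_job())"
```

```text
the job is handed in; nothing more can be done
None
```

I handed the job in at about 30 s of the 109 s allowed: cactus on the cork coaster, candle on the black one, box midway and in line, paperweight on its lid, each within about 2 mm of its intended spot by my camera measurements, and the mouse, stapler and tape were never touched.

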